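# Sort the hose fittings from the pump rig

## Robot

A 7-joint arm with a two-finger parallel gripper is mounted at the origin on the work surface. World frame = base frame: x ahead of the robot, y to its left, z up, the work surface at z = 0. Lengths are in m, angles in rad, forces in N, time in s.
With the tool pointing down it reaches from about 0.425 to 0.925 m from the base axis. Payload 6.8 kg.
Tool frame: the origin (TCP) lies at the very end of the fingers, on their centre line; the grasp point (between the pads) lies 19 mm behind it; z points along the fingers, y is the line along which they close (so a half turn about z gives the same grasp; the last joint's range is limited). The gripper opens to 85 mm and grips with 20 to 120 N. Pads are 22 mm wide; open, the fingers measure 114 mm over their backs; the gripper's body (76 mm by 85 mm) begins 54 mm behind the grasp point. The pads swing forward as they close: fully open they stand 13 mm farther back than shut.
Start: joints at [1.099, 0.477, 0.022, 1.555, -0.011, 1.109, -0.083], TCP at [0.24, -0.631, 0.211] pointing down, gripper open.
Joint ranges: [-2.96, 2.96], [-0.34, 2.1], [-1.41, 1.46], [0.24, 2.44], [-1.37, 4.51], [0.17, 1.92], [-2.96, 2.96]. Speed limits (rad/s): [2.39, 2.39, 3.14, 3.14, 3.14, 3.14, 3.14].

## Interface

Orientations are given as a unit quaternion [w, x, y, z].
In Python, from station import bot gives the robot as it stands.
- The arm moves only by the tool jog_arm, never from a script. Its argument "motion" is a list of rows, each a list of 7 numbers: the turn, a rotation vector about the tool's x, y, z in rad, then the shift along the tool's x, y, z in mm, then the finger opening in mm, from 0 to 85.4. A call has 1 to 10 rows; each row is the pose to reach, as a shift and turn from the pose commanded when the call began, along the tool's axes at that moment; what a row does not reach only later rows make up. A row lasts 1/8 s, in which the tool goes at most 62.5 mm and 10.7 degrees, less where a joint would pass 70% of its speed; a pose out of reach is approached as far as the arm can. A call with a gripper value outside its range is refused whole. The fingers move at their own pace and stop on an object; "grip_force" is the grip in N (left out, the last holds). Time passes only in rows, so rows that repeat a pose let the fingers close. It gives the time, the measured TCP pose, the force, the opening and the grip force at its end, in the units of the state.
- bot.get_obs(): the state, without advancing time (a new reading comes with each control period).
- bot.read_camera(name): name is "scene" or "side" or "wrist"; returns a dict with "pixels" (400x640x3 uint8, red, green, blue), "camera_matrix" (3x3 intrinsics, pixels), "T" (4x4, takes a point from camera to world coordinates); the wrist camera has in their place "tool_from_camera" (4x4, takes a point from camera to tool coordinates, whose origin is the TCP and whose axes are the flange's). Camera axes: x right, y down, z forward; pixel columns grow to the right and rows downward; lengths in m; the calibration is good to about 2 mm. The wrist camera is an equidistant fisheye: a pixel r from the principal point sees the ray r / f radians off the axis. A picture is of the moment at which its call begins: read the wrist's pose just before it. There is no depth.
- bot.hand_in(): hands the job in; it is judged then, once.
Trained networks look in a picture, given as the dict that the camera call returned (one of the last four; its "shot" number tells which), for a name from the list of things; names that differ only in an ending like _2 or _b are one class to them, and where a whole thing is asked for, a point or a joint stands for the part that bears it (a point fixed in the world has none). Each returns a list of dicts, best first, with "score" (0 to 1); they miss things now and then, are a little off and sometimes report something else, mostly with a low value. They report only what shows in the picture. A call takes as long as a camera call. They do not tell look-alikes from the thing itself.
- bot.spot_in(thing, picture): "xy" ([column, row] in pixels, amid what is visible of it).
- bot.tip_of(thing, picture): "xy" ([column, row] in pixels: a listed point, or the origin of a listed thing).
The state is a dict: "t": time; "q": joint angles; "joint_vel": joint speeds; "joint_torque": joint torques, N m; "eef_pos": TCP position; "tool_rot": TCP orientation; "contact_force": force on the tool from outside, world axes, zero at the start; "torque": the same for the moment, N m; "gripper_width": opening from 0.0 (shut) to 1.0 (fully open); "grasp_force": force on a finger pad.
Only numpy, scipy, OpenCV 4.12 (cv2) and the standard library are available. Lean on these libraries where they do the work, as an engineer would, in place of code of your own. Each camera call takes 0.05 s, during which the arm holds its last target. There are 200 camera calls.

## Task

The rig has been taken apart: sort its three grey hose fittings. Put the two straight connectors in the rectangular steel tray and the T-shaped one in the round white tub, each lying flat on the bottom and none on top of another. Leave the bottle, the beaker and the wrench where they are.

Things in the scene. Friction and masses are not known exactly. Their poses are not given: they have to be found in the camera images.
- straight_a: First straight hose connector in grey plastic: 130 mm long, a 40 mm cube in the middle and a round barbed barrel, 30 mm across, to each end; about 90 g. It starts lying on one face of the cube. Origin: centre of the cube's underside, on the bench; x runs along the connector, z up. Barrel axis 20 mm above the origin.
- straight_b: Second, identical straight hose connector in grey plastic: 130 mm long, a 40 mm cube in the middle and a round barbed barrel, 30 mm across, to each end; about 90 g. It starts lying on one face of the cube. Origin: centre of the cube's underside, on the bench; x runs along the connector, z up. Barrel axis 20 mm above the origin.
- straight_a_mid (a point): Centre of the first straight connector's cube, on the barrel axis.
- straight_b_mid (a point): Centre of the second straight connector's cube, on the barrel axis.
- tee: T-shaped hose connector in the same grey plastic: a 40 mm cube with three round barbed barrels 30 mm across, along its +x, -x and +y, each ending 65 mm from the cube's centre (130 mm end to end along x); about 110 g. It starts lying flat. Origin: centre of the cube's underside, on the bench; z up; barrel axes 20 mm above the origin.
- tee_mid (a point): Centre of the tee's cube, where the barrel axes meet.
- tray: Open rectangular steel tray, fixed to the bench, 220 mm along its x, 170 mm along its y, 40 mm high; walls and floor 5 mm thick. Origin: centre of its underside, on the bench; z up.
- tub: Open round white plastic tub, fixed to the bench, 200 mm across the rim, 188 mm across the foot, 55 mm high; wall 4 mm, floor 5 mm thick. Origin: centre of its underside, on the bench; z up.
- bottle: Bystander: capped glass bottle with orange cap, 70 mm across, 140 mm tall, standing loose. Origin: centre of its underside.
- beaker: Bystander: glass beaker, 72 mm across the rim, 95 mm tall, standing loose. Origin: centre of its underside.
- wrench: Bystander: steel wrench 180 mm long, lying loose along its own x. Origin: its underside, near the middle.
Mind the look-alikes: they are no part of the job. What is shaped like the straight_b but orange is not meant.

How it is judged:
At the end, for the whole second after the job is handed in: Straight connectors in the tray: cube centre within 90 mm (x) and 65 mm (y) of its centre, 15 to 35 mm above its underside. Tee in the tub: cube centre within 75 mm of its axis, 15 to 35 mm above its underside, either face up. All level to 10 degrees, slower than 20 mm/s (x of straight_a_mid in the frame of tray between -0.09 and 0.09 m and y of straight_a_mid in the frame of tray between -0.065 and 0.065 m and z of straight_a_mid in the frame of tray between 0.015 and 0.035 m and angle between straight_a's own x axis and vertical between 1.4 and 1.74 rad and linear speed of each of straight_a, straight_b, tee below 0.02 m/s and x of straight_b_mid in the frame of tray between -0.09 and 0.09 m and y of straight_b_mid in the frame of tray between -0.065 and 0.065 m and z of straight_b_mid in the frame of tray between 0.015 and 0.035 m and angle between straight_b's own x axis and vertical between 1.4 and 1.74 rad and horizontal distance between tee_mid and tub below 0.075 m and z of tee_mid in the frame of tub between 0.015 and 0.035 m and (angle between tee's own z axis and vertical below 0.17 rad or angle between tee's own z axis and vertical above 2.97 rad)); the robot touches nothing.
It fails at once if the bottle is moved by more than 30 mm or tipped by more than 0.3 rad (distance of bottle from where it was at the start of the episode above 0.03 m or angle between bottle's own z axis and vertical above 0.3 rad).
It fails at once if the beaker is moved by more than 30 mm or tipped by more than 0.3 rad (distance of beaker from where it was at the start of the episode above 0.03 m or angle between beaker's own z axis and vertical above 0.3 rad).
It fails at once if the wrench is moved by more than 30 mm (distance of wrench from where it was at the start of the episode above 0.03 m).
It also fails if it takes over 67 s, if anything falls off the work surface, if the arm or the gripper's body presses on something with over 40 N, if the wrist force passes 120 N, or if a joint passes its speed limit or range.

## Working session

There is one attempt and no reset: what is moved stays moved. The work goes in short steps, Python scripts to look and compute and a tool call to move; the robot and the scene stay as the last step left them, time stands still between calls to the robot, and variables do not carry over. Pictures are saved under pics/ and viewed, at most 11 in all, crops included, and the job is handed in when it is done.

Besides the shell and the picture viewer there is one more tool, called after "Request:" as name(argument=value, ...) on one line, values as JSON. jog_arm: Moves the arm, as the interface text tells. Its arguments: {"type":"object","properties":{"motion":{"type":"array"},"grip_force":{"type":"number"}},"required":["motion"]}

```bash
mkdir -p pics; ls; cat > h.py <<'E'
import numpy as np, cv2
from station import bot
def world(pic,uv,z):
    K=np.array(pic["camera_matrix"]);T=np.array(pic["T"])
    d=T[:3,:3]@np.linalg.solve(K,[uv[0],uv[1],1.]);o=T[:3,3]
    return o+d*(z-o[2])/d[2]
def save(pic,n): cv2.imwrite(f"pics/{n}.png",cv2.cvtColor(np.asarray(pic["pixels"]),cv2.COLOR_RGB2BGR))
E
python3 - <<'E'
from h import *
o=bot.get_obs();print(o["t"],o["eef_pos"],o["tool_rot"])
Z=dict(straight_a_mid=.02,tee_mid=.02,tray=0,tub=0,bottle=0,beaker=0,wrench=0)
for c in("scene","side"):
    p=bot.read_camera(c);save(p,c+"0")
    print(c,np.round(p["T"][:3][:,3] if 0 else np.array(p["T"])[:3,3],2))
    for n,z in Z.items():
        for r in bot.tip_of(n,p)[:4]: print(n,np.round(r["xy"]),round(r["score"],2),np.round(world(p,r["xy"],z),3)[:2])
E
```

```text
pics
0.0 [ 0.23993294 -0.63022753  0.21000768] [-9.03995369e-04  9.83497802e-01  1.80917670e-01 -2.31347585e-04]
scene [1.25 0.19 0.91]
straight_a_mid [362. 166.] 0.93 [0.485 0.037]
tee_mid [360. 236.] 0.84 [0.691 0.09 ]
tee_mid [355. 174.] 0.33 [0.516 0.025]
tray [482. 204.] 0.92 [0.488 0.347]
tub [231. 134.] 0.64 [ 0.476 -0.347]
bottle [222. 232.] 0.78 [ 0.777 -0.221]
bottle [427. 286.] 0.34 [0.753 0.262]
beaker [426. 286.] 0.92 [0.754 0.26 ]
wrench [285. 264.] 0.83 [ 0.806 -0.05 ]
side [0.54 0.92 0.59]
straight_a_mid [373. 226.] 0.88 [0.481 0.016]
tee_mid [286. 246.] 0.77 [0.684 0.114]
tray [369. 330.] 0.64 [0.497 0.344]
tub [370. 174.] 0.91 [ 0.479 -0.328]
bottle [272. 189.] 0.8 [ 0.773 -0.208]
beaker [240. 296.] 0.68 [0.755 0.269]
beaker [370. 228.] 0.19 [ 0.485 -0.006]
wrench [253. 214.] 0.7 [ 0.8   -0.055]
wrench [272. 186.] 0.7 [ 0.777 -0.227]
```

View pics/scene0.png

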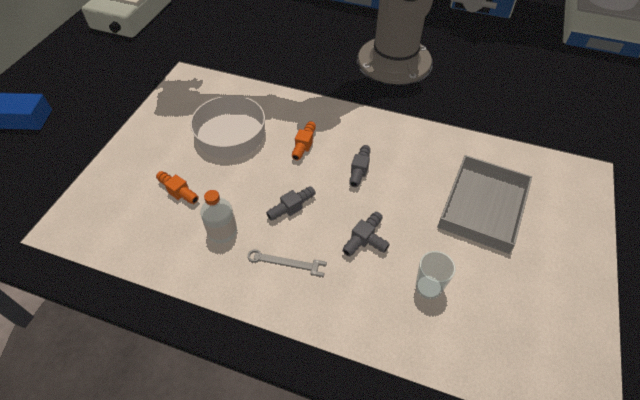

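View pics/side0.png

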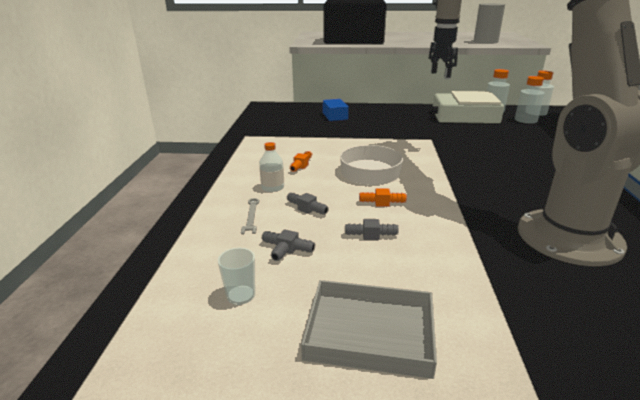

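```bash
cat >> h.py <<'E'
from scipy.spatial.transform import Rotation as R
def rel(targets,o=None):
    "targets: (x,y,z,yaw of closing line); prints turn and shift (mm) in tool axes for tool pointing down"
    o=o or bot.get_obs();q=o["tool_rot"];R0=R.from_quat([q[1],q[2],q[3],q[0]])
    for x,y,z,a in targets:
        best=None
        for k in(0,np.pi):
            Y=np.array([np.cos(a+k),np.sin(a+k),0]);Zt=np.array([0,0,-1.]);X=np.cross(Y,Zt)
            rv=(R0.inv()*R.from_matrix(np.c_[X,Y,Zt])).as_rotvec()
            if best is None or np.linalg.norm(rv)<np.linalg.norm(best): best=rv
        print((x,y,z),np.round(best,3),np.round(R0.inv().apply(np.array([x,y,z])-o["eef_pos"])*1e3,1))
E
python3 - <<'E'
from h import *
for c in("scene","side"):
    p=bot.read_camera(c);im=np.asarray(p["pixels"]).astype(int)
    m=((im.max(2)<95)&(im.max(2)-im.min(2)<22)).astype(np.uint8)
    n,l,s,ce=cv2.connectedComponentsWithStats(m)
    for i in range(1,n):
        if 250<s[i,4]<3000 and s[i,2]<80:
            ys,xs=np.where(l==i)
            w=np.array([world(p,(x,y),.022)[:2] for x,y in zip(xs,ys)])
            if not(.3<w[:,0].mean()<1 and -.5<w[:,1].mean()<.5):continue
            r=cv2.minAreaRect((w*1000).astype(np.float32))
            d=w-w.mean(0);ev=np.linalg.eigh(d.T@d)[1][:,1]
            print(c,np.round(ce[i]),s[i,4],"mean",w.mean(0).round(3),"rect",np.round(r[0],0),np.round(r[1]),round(r[2],1),"pca",round(np.degrees(np.arctan2(ev[1],ev[0]))%180,1))
    for nm,C in dict(scene=[(469,158),(531,180),(512,250),(440,216)],side=[(319,283),(435,291),(436,376),(300,364)]).items():
        if nm==c:
            W=np.array([world(p,u,.04 if not(c=="side" and 0) else .04)[:2] for u in C]);print(c,"tray",W.round(3).tolist(),W.mean(0).round(3))
    if c=="scene":print("tub rim",[world(p,u,.055)[:2].round(3) for u in((193,125),(265,125),(229,97))])
    # tee barrel ends
    E=dict(scene=[(378,217),(347,250),(384,246)],side=[(264,238),(313,246),(276,257)])[c]
    print("tee ends",[world(p,u,.02)[:2].round(3) for u in E])
E
python3 -c "
import cv2
a=cv2.imread('pics/scene0.png')[190:270,330:400];b=cv2.imread('pics/side0.png')[215:275,250:330]
c=cv2.resize(a,(400,457),interpolation=2);d=cv2.resize(b,(400,300),interpolation=2);d=cv2.copyMakeBorder(d,0,157,0,0,0)
cv2.imwrite('pics/tee.png',cv2.hconcat([c,d]))"
```

```text
scene [498. 177.] 860 mean [0.406 0.368] rect [478. 352.] [162. 212.] 84.5 pca 56.0
scene [358. 174.] 263 mean [0.515 0.033] rect [508.  33.] [100.  41.] 9.8 pca 177.8
scene [290. 205.] 532 mean [ 0.664 -0.091] rect [660. -90.] [ 57. 132.] 46.8 pca 147.0
scene [367. 238.] 687 mean [0.692 0.107] rect [683.  96.] [107. 103.] 25.3 pca 159.5
scene [475. 236.] 685 mean [0.604 0.339] rect [604. 338.] [167.  26.] 84.4 pca 84.4
scene tray [[0.386, 0.288], [0.408, 0.442], [0.627, 0.417], [0.59, 0.252]] [0.503 0.35 ]
tub rim [array([ 0.527, -0.423]), array([ 0.463, -0.243]), array([ 0.394, -0.383])]
tee ends [array([0.626, 0.116]), array([0.737, 0.074]), array([0.699, 0.15 ])]
side [306. 205.] 373 mean [ 0.657 -0.08 ] rect [656. -89.] [ 70. 141.] 32.8 pca 139.7
side [370. 231.] 485 mean [0.489 0.043] rect [489.  40.] [ 80. 124.] 67.9 pca 178.7
side [285. 245.] 557 mean [0.686 0.112] rect [681.  98.] [104. 120.] 26.7 pca 149.4
side [428. 335.] 300 mean [0.396 0.368] rect [395. 350.] [142.  13.] 84.4 pca 83.0
side tray [[0.595, 0.264], [0.371, 0.274], [0.4, 0.47], [0.609, 0.462]] [0.494 0.368]
tee ends [array([0.74 , 0.085]), array([0.621, 0.11 ]), array([0.699, 0.158])]
```

View pics/tee.png

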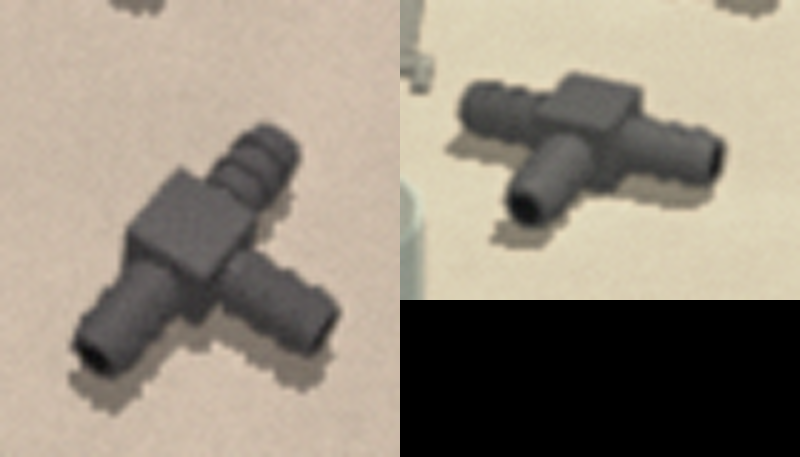

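```bash
python3 - <<'E'
from h import *
a=np.radians(53)
rel([(.478,-.338,.30,a),(.659,-.088,.28,a)])
p=bot.read_camera("wrist");print(np.round(p["tool_from_camera"],3),p["camera_matrix"])
E
```

```text
(0.478, -0.338, 0.3) [ 0.   -0.    1.01] [ 326.4 -189.1  -89. ]
(0.659, -0.088, 0.28) [ 0.   -0.    1.01] [ 584.5 -358.3  -69. ]
[[ 0.    -0.964 -0.265  0.068]
 [ 1.     0.    -0.     0.   ]
 [ 0.    -0.265  0.964 -0.162]
 [ 0.     0.     0.     1.   ]] [[309.70691629   0.         318.66289399]
 [  0.         309.70691629 199.7187093 ]
 [  0.           0.           1.        ]]
```

Request:
jog_arm(motion=[[0, 0, 0.17, 50, -30, -40, 85], [0, 0, 0.34, 100, -60, -70, 85], [0, 0, 0.5, 155, -90, -85, 85], [0, 0, 0.67, 210, -120, -89, 85], [0, 0, 0.84, 265, -153, -89, 85], [0, 0, 1.01, 326, -189, -89, 85], [0, 0, 1.01, 326, -189, -89, 85], [0, 0, 1.01, 326, -189, -89, 85]])

```text
t: 1.95
eef_pos: [0.4793, -0.3358, 0.3]
tool_rot: [-0.0, 0.949, -0.315, 0.0]
contact_force: [-1.3, -1.6, -0.2]
gripper_width: 0.994
grasp_force: 0.0
```

```bash
cat >> h.py <<'E'
def wpix(p,o,uv,z):
    K=np.array(p["camera_matrix"]);x=(uv[0]-K[0,2])/K[0,0];y=(uv[1]-K[1,2])/K[1,1];t=np.hypot(x,y);s=np.sin(t)/max(t,1e-9)
    q=o["tool_rot"];R0=R.from_quat([q[1],q[2],q[3],q[0]]);M=np.array(p["tool_from_camera"])
    d=R0.apply(M[:3,:3]@[x*s,y*s,np.cos(t)]);c=R0.apply(M[:3,3])+o["eef_pos"]
    return c+d*(z-c[2])/d[2]
def wlook(name,things):
    o=bot.get_obs();p=bot.read_camera("wrist");save(p,name);print("t",o["t"],"eef",np.round(o["eef_pos"],4))
    for n,z in things.items():
        for r in bot.tip_of(n,p)[:3]: print(n,np.round(r["xy"]),round(r["score"],2),wpix(p,o,r["xy"],z)[:2].round(4))
    # dark blobs rectified onto z=.02
    g=np.asarray(p["pixels"]).astype(int);m=((g.max(2)<95)&(g.max(2)-g.min(2)<22)).astype(np.uint8)
    n,l,s,ce=cv2.connectedComponentsWithStats(m)
    for i in range(1,n):
        if 500<s[i,4]<20000:
            ys,xs=np.where(l==i);w=np.array([wpix(p,o,(x,y),.025)[:2] for x,y in zip(xs,ys)])
            if not(.3<w[:,0].mean()<1 and -.5<w[:,1].mean()<.5):continue
            r=cv2.minAreaRect((w*1000).astype(np.float32));d=w-w.mean(0);ev=np.linalg.eigh(d.T@d)[1][:,1]
            print(" blob",np.round(ce[i]),s[i,4],"mean",w.mean(0).round(4),"rect",np.round(r[0]),np.round(r[1]),round(r[2],1),"pca",round(np.degrees(np.arctan2(ev[1],ev[0]))%180,1))
    return p,o
E
python3 - <<'E'
from h import *
wlook("w1",dict(tub=0,straight_b_mid=.02,bottle=0))
rel([(.659,-.085,.25,np.radians(53))])
E
```

```text
t 1.95 eef [ 0.4793 -0.3358  0.3   ]
tub [325. 158.] 0.6 [ 0.4789 -0.3457]
straight_b_mid [231. 248.] 0.79 [ 0.4564 -0.142 ]
straight_b_mid [138. 166.] 0.74 [ 0.6578 -0.1003]
straight_b_mid [251.  22.] 0.72 [ 0.7068 -0.3827]
bottle [157.  64.] 0.95 [ 0.7698 -0.2257]
bottle [164. 275.] 0.27 [0.4875 0.0209]
 blob [42. 64.] 3918 mean [ 0.9762 -0.0294] rect [980.   1.] [441.  79.] 89.8 pca 89.6
 blob [ 81. 217.] 549 mean [0.6786 0.0758] rect [678.  76.] [ 47. 123.] 72.6 pca 162.0
(0.659, -0.085, 0.25) [ 0.001 -0.    -0.003] [  -8.6 -313.7   49.8]
```

View pics/w1.png

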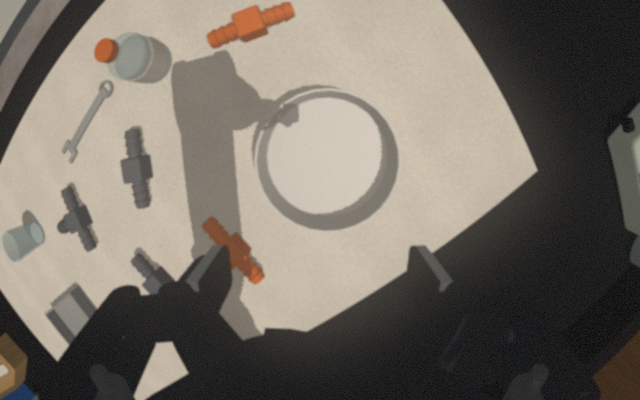

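The wrist view shows the tub centred near pixel (325,155), grey straight B at (136,167), the tee at (76,217), and the orange look-alikes at (250,22) and (232,248). Next I go above B.

Request:
jog_arm(motion=[[0, 0, 0, -1, -55, 5, 85], [0, 0, 0, -3, -110, 10, 85], [0, 0, 0, -5, -165, 20, 85], [0, 0, 0, -6, -220, 30, 85], [0, 0, 0, -8, -275, 40, 85], [0, 0, 0, -9, -314, 50, 85], [0, 0, 0, -9, -314, 50, 85], [0, 0, 0, -9, -314, 50, 85]])

```text
t: 3.15
eef_pos: [0.659, -0.0846, 0.2499]
tool_rot: [0.001, 0.948, -0.319, -0.0]
contact_force: [-0.1, -1.2, 0.2]
gripper_width: 0.994
grasp_force: 0.0
```

```bash
python3 - <<'E'
from h import *
p,o=wlook("w2",dict(straight_b_mid=.02,tee_mid=.02,tray=0,bottle=0))
E
```

```text
t 3.15 eef [ 0.659  -0.0846  0.2499]
straight_b_mid [435. 258.] 0.83 [ 0.4525 -0.1432]
straight_b_mid [470.  18.] 0.6 [ 0.7082 -0.381 ]
straight_b_mid [328. 298.] 0.51 [0.4974 0.0217]
tee_mid [209. 233.] 0.67 [0.6819 0.093 ]
tee_mid [192. 366.] 0.29 [0.5134 0.3264]
tray [195. 369.] 0.62 [0.4939 0.351 ]
bottle [348.  38.] 0.73 [ 0.775  -0.2201]
 blob [217. 117.] 838 mean [ 0.7943 -0.023 ] rect [791. -30.] [34. 95.] 1.8 pca 97.6
 blob [321. 140.] 575 mean [ 0.6883 -0.1099] rect [ 678. -107.] [35. 79.] 52.5 pca 138.0
 blob [326. 199.] 539 mean [ 0.6227 -0.0694] rect [622. -70.] [26. 45.] 57.8 pca 146.4
```

View pics/w2.png

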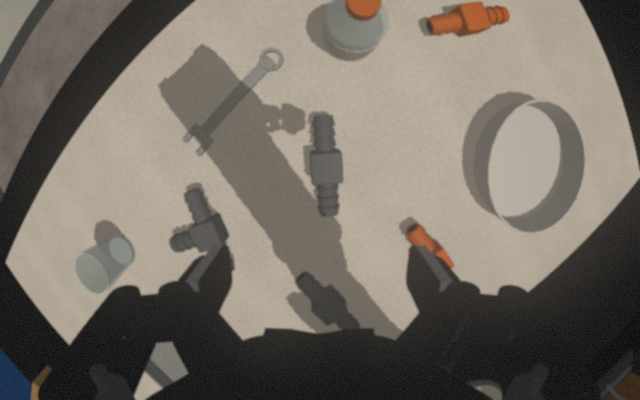

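The picture shows B's barrel ends at (321,116) and (329,214), with its cube top at (325,165). The bottle is clear at (355,25).

```bash
python3 - <<'E'
from h import *
o=bot.get_obs();p=bot.read_camera("wrist")
a,b=[wpix(p,o,u,.02)[:2] for u in((321,116),(329,214))]
c=wpix(p,o,(326,165),.04)[:2]
print(a,b,(a+b)/2,np.linalg.norm(a-b),c,np.degrees(np.arctan2(*(a-b)[::-1])))
ang=np.arctan2(*(a-b)[::-1])+np.pi/2
print(np.degrees(ang)%180)
m=((a+b)/2+c)/2
rel([(*m,.10,ang),(*m,.006,ang)],o)
E
```

```text
[ 0.71226743 -0.1268498 ] [ 0.60330595 -0.05793001] [ 0.65778669 -0.0923899 ] 0.1289284368661045 [ 0.66123305 -0.09573062] -32.31397261339878
57.68602738660122
(np.float64(0.6595098675824518), np.float64(-0.09406026429256967), 0.1) [ 0.    -0.001 -0.085] [  6.3   8.  150.5]
(np.float64(0.6595098675824518), np.float64(-0.09406026429256967), 0.006) [ 0.    -0.001 -0.085] [  6.3   8.  244.5]
```

Request:
jog_arm(motion=[[0, 0, -0.085, 6, 8, 60, 85], [0, 0, -0.085, 6, 8, 120, 85], [0, 0, -0.085, 6, 8, 170, 85], [0, 0, -0.085, 6, 8, 210, 85], [0, 0, -0.085, 6, 8, 235, 85], [0, 0, -0.085, 6, 8, 244, 85], [0, 0, -0.085, 6, 8, 244, 85], [0, 0, -0.085, 6, 8, 244, 30], [0, 0, -0.085, 6, 8, 244, 30], [0, 0, -0.085, 6, 8, 244, 30]], grip_force=50)

```text
t: 4.7
eef_pos: [0.6604, -0.0924, 0.0074]
tool_rot: [-0.0, 0.961, -0.277, 0.001]
contact_force: [0.4, 0.1, -0.1]
gripper_width: 0.449
grasp_force: 50.5
```

Request:
jog_arm(motion=[[0, 0, 0, 0, 0, 0, 30], [0, 0, 0, 0, 0, 0, 30], [0, 0, 0, 0, 0, -40, 30], [0, 0, 0, 0, 0, -90, 30], [0, 0, 0, 0, 0, -140, 30], [0, 0, 0, 0, 0, -140, 30]])

```text
t: 5.45
eef_pos: [0.6626, -0.0923, 0.1511]
tool_rot: [-0.001, 0.961, -0.277, 0.004]
contact_force: [0.8, -0.4, -0.7]
gripper_width: 0.451
grasp_force: 50.8
```

```bash
python3 - <<'E'
from h import *
a=np.radians(-5)
rel([(.544,.347,z,a) for z in(.15,.03,.014)])
E
```

```text
(0.544, 0.347, 0.15) [-0.008 -0.005  1.097] [-3.343e+02 -3.087e+02 -2.000e-01]
(0.544, 0.347, 0.03) [-0.008 -0.005  1.097] [-335.2 -308.2  119.8]
(0.544, 0.347, 0.014) [-0.008 -0.005  1.097] [-335.3 -308.1  135.8]
```

Request:
jog_arm(motion=[[0, 0, 0.15, -42, -39, 0, 30], [0, 0, 0.3, -84, -78, 0, 30], [0, 0, 0.45, -126, -117, 0, 30], [0, 0, 0.6, -168, -156, 0, 30], [0, 0, 0.75, -210, -195, 0, 30], [0, 0, 0.9, -252, -234, 0, 30], [0, 0, 1.05, -294, -272, 0, 30], [0, 0, 1.097, -335, -308, 0, 30], [0, 0, 1.097, -335, -308, 0, 30], [0, 0, 1.097, -335, -308, 0, 30]])

```text
t: 6.7
eef_pos: [0.5383, 0.3431, 0.1346]
tool_rot: [0.001, -0.685, 0.729, 0.003]
contact_force: [-1.2, 5.3, 8.7]
gripper_width: 0.451
grasp_force: 50.8
```

```bash
python3 - <<'E'
from h import *
wlook("w3",dict(tray=0,straight_a_mid=.02))
p=bot.read_camera("scene");save(p,"scene3")
for r in bot.tip_of("tray",p)[:2]:print(r["xy"],world(p,r["xy"],0))
a=np.radians(-5)
rel([(.544,.347,z,a) for z in(.15,.03,.014)])
E
```

```text
t 6.7 eef [0.5383 0.3431 0.1346]
tray [360. 188.] 0.76 [0.4978 0.3492]
[481.8, 203.7] [0.48787392 0.34503845 0.        ]
(0.544, 0.347, 0.15) [0.001 0.01  0.014] [-11.4  -1.8 -11.9]
(0.544, 0.347, 0.03) [0.001 0.01  0.014] [-10.2  -1.9 108.1]
(0.544, 0.347, 0.014) [0.001 0.01  0.014] [-10.1  -1.9 124.1]
```

View pics/w3.png

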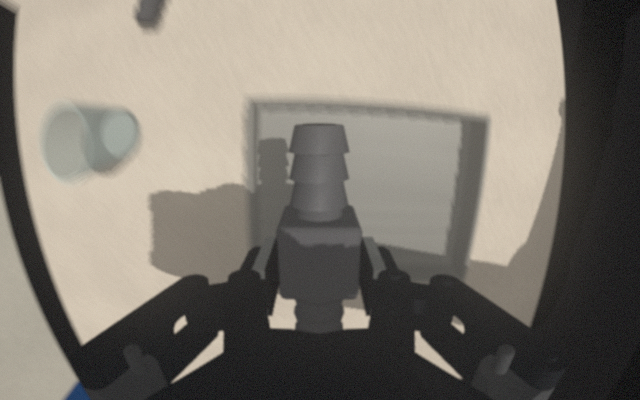

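The picture is blurred because the arm is still settling. B is held squarely above the tray's left part. The far tray rim runs from (250,102) to (488,120). I let it settle and measure.

Request:
jog_arm(motion=[[0, 0, 0, 0, 0, 0, 30], [0, 0, 0, 0, 0, 0, 30], [0, 0, 0, 0, 0, 0, 30]])

```text
t: 7.32
eef_pos: [0.5417, 0.3368, 0.1389]
tool_rot: [0.004, -0.681, 0.732, 0.005]
contact_force: [0.1, 0.3, -0.6]
gripper_width: 0.453
grasp_force: 50.7
```

```bash
python3 - <<'E'
from h import *
p,o=wlook("w4",dict(tray=0))
print(o["tool_rot"])
im=cv2.imread("pics/w4.png");cv2.imwrite("pics/w4c.png",cv2.resize(im[80:340,220:520],None,fx=2.2,fy=2.2))
a=np.radians(-5)
rel([(.544,.347,z,a) for z in(.15,.03,.016)])
E
```

```text
t 7.325 eef [0.5417 0.3368 0.1389]
tray [366. 190.] 0.88 [0.4956 0.3479]
[ 0.00436804 -0.68094923  0.73230173  0.00482151]
(0.544, 0.347, 0.15) [0.001 0.012 0.015] [-10.1  -1.8 -11.3]
(0.544, 0.347, 0.03) [0.001 0.012 0.015] [ -8.6  -1.9 108.7]
(0.544, 0.347, 0.016) [0.001 0.012 0.015] [ -8.5  -1.9 122.7]
```

View pics/w4c.png

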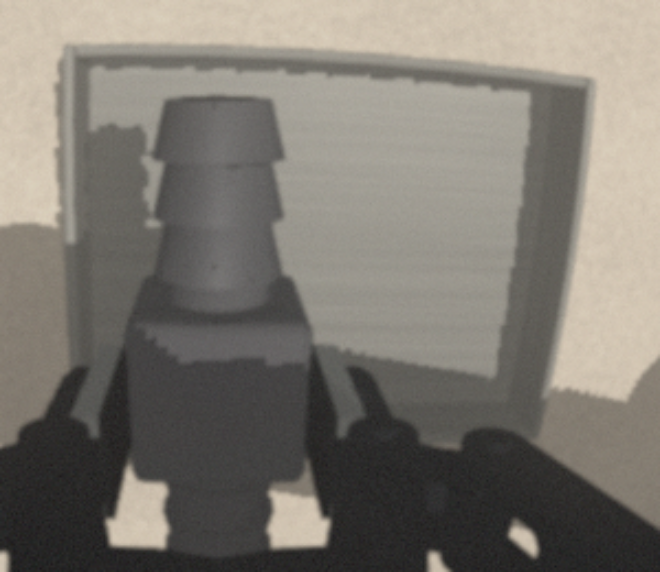

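The crop shows the tray rim corners at full-image pixels (252,102), (489,117) and (465,278). B hangs level between the fingers.

```bash
python3 - <<'E'
from h import *
o=bot.get_obs();p=bot.read_camera("wrist")
A,B,C=[wpix(p,o,u,.04)[:2] for u in((252,102),(489,117),(465,278))]
print(A,B,C,np.linalg.norm(A-B),np.linalg.norm(B-C),"mid",(A+C)/2,np.degrees(np.arctan2(*(A-B)[::-1])),o["q"],o["joint_vel"])
E
```

```text
[0.59201169 0.25421582] [0.38039419 0.27542501] [0.39472959 0.4399432 ] 0.2126776871563322 0.16514157211721014 mid [0.49337064 0.34707951] -5.723309530506252 [-1.4405942   1.05967885  1.45423502  1.77328068 -1.09596464  1.37523134
 -2.95838849] [-0.00628637  0.00681938  0.00069511 -0.00170296  0.00062176  0.00041797
 -0.00010875]
```

Request:
jog_arm(motion=[[0, 0.01, 0.0, -9, -2, 30, 30], [0, 0.01, 0.0, -9, -2, 60, 30], [0, 0.01, 0.0, -9, -2, 70, 30], [0, 0.01, 0.0, -9, -2, 70, 30]])

```text
t: 7.98
eef_pos: [0.5436, 0.3464, 0.0679]
tool_rot: [-0.0, -0.681, 0.732, 0.001]
contact_force: [1.0, 0.2, -0.7]
gripper_width: 0.45
grasp_force: 50.7
```

Request:
jog_arm(motion=[[0, 0, 0, 0, 0, 20, 30], [0, 0, 0, 0, 0, 40, 30], [0, 0, 0, 0, 0, 51, 30], [0, 0, 0, 0, 0, 51, 30], [0, 0, 0, 0, 0, 51, 30]])

```text
t: 8.6
eef_pos: [0.5443, 0.3472, 0.0179]
tool_rot: [0.001, -0.682, 0.732, 0.001]
contact_force: [-0.7, 0.6, -0.8]
gripper_width: 0.449
grasp_force: 50.7
```

Request:
jog_arm(motion=[[0, 0, 0, 0, 0, 0, 60], [0, 0, 0, 0, 0, 0, 60], [0, 0, 0, 0, 0, 0, 60], [0, 0, 0, 0, 0, -40, 60], [0, 0, 0, 0, 0, -90, 60], [0, 0, 0, 0, 0, -150, 60], [0, 0, 0, 0, 0, -200, 60], [0, 0, 0, 0, 0, -200, 60]])

```text
t: 9.6
eef_pos: [0.5529, 0.3251, 0.1995]
tool_rot: [0.01, -0.697, 0.717, 0.013]
contact_force: [-0.2, 0.8, -0.4]
gripper_width: 0.7
grasp_force: 0.0
```

```bash
python3 - <<'E'
from h import *
o=bot.get_obs();print(o["t"],o["q"],o["eef_pos"],o["tool_rot"])
p=bot.read_camera("scene");save(p,"scene4")
for c in ("scene","side"):
    p=bot.read_camera(c)
    for r in bot.tip_of("straight_b_mid",p)[:5]:print(c,np.round(r["xy"]),round(r["score"],2),world(p,r["xy"],.025)[:2].round(3))
q=p0=None
rel([(.475,.035,.25,a) for a in np.radians([90,80,100])],o)
E
```

```text
9.6 [-1.41409042  0.94308439  1.45479221  1.7156577  -0.98779652  1.40323169
 -2.9584256 ] [0.55288989 0.32514082 0.19953708] [ 0.00998108 -0.69653938  0.71732732  0.01322091]
scene [178. 184.] 0.96 [ 0.7   -0.377]
scene [485. 215.] 0.82 [0.541 0.352]
scene [299. 139.] 0.59 [ 0.453 -0.15 ]
scene [428. 287.] 0.57 [0.769 0.262]
side [343. 323.] 0.91 [0.544 0.355]
side [381. 197.] 0.84 [ 0.454 -0.127]
side [300. 161.] 0.46 [ 0.708 -0.362]
(0.475, 0.035, 0.25) [0.029 0.022 1.541] [290.5  69.6 -59.7]
(0.475, 0.035, 0.25) [-0.019  0.031 -1.426] [290.5  69.6 -59.7]
(0.475, 0.035, 0.25) [0.027 0.024 1.367] [290.5  69.6 -59.7]
```

Request:
jog_arm(motion=[[0, 0.02, -0.17, 32, 8, -20, 85], [0, 0.02, -0.34, 64, 16, -40, 85], [0, 0.02, -0.51, 96, 23, -60, 85], [0, 0.02, -0.68, 128, 31, -60, 85], [0, 0.02, -0.85, 160, 39, -60, 85], [0, 0.02, -1.02, 192, 47, -60, 85], [0, 0.02, -1.2, 224, 54, -60, 85], [0, 0.02, -1.38, 257, 62, -60, 85], [0, 0.02, -1.56, 290, 70, -60, 85], [0, 0.02, -1.56, 290, 70, -60, 85]])

```text
t: 11.1
eef_pos: [0.4726, 0.0334, 0.2488]
tool_rot: [-0.009, 1.0, -0.022, 0.002]
contact_force: [0.4, 0.7, -0.1]
gripper_width: 0.994
grasp_force: 0.0
```

Request:
jog_arm(motion=[[0, 0, 0, 0, 0, 0, 85], [0, 0, 0, 0, 0, 0, 85]])

```text
t: 11.35
eef_pos: [0.474, 0.0368, 0.249]
tool_rot: [-0.007, 1.0, -0.02, 0.003]
contact_force: [0.6, 0.2, 0.2]
gripper_width: 0.995
grasp_force: 0.0
```

```bash
python3 - <<'E'
from h import *
p,o=wlook("w5",dict(straight_a_mid=.02,tee_mid=.02))
print(o["q"],o["tool_rot"])
E
```

```text
t 11.35 eef [0.474  0.0368 0.249 ]
straight_a_mid [327. 160.] 0.8 [0.488  0.0292]
tee_mid [273.  18.] 0.87 [0.6768 0.0908]
tee_mid [554. 163.] 0.51 [ 0.4826 -0.3286]
 blob [261.  22.] 2292 mean [0.6712 0.106 ] rect [661. 116.] [89. 86.] 82.2 pca 23.1
 blob [161. 169.] 1311 mean [0.4881 0.2612] rect [486. 261.] [ 17. 218.] 84.0 pca 174.2
 blob [103. 169.] 3733 mean [0.4955 0.3752] rect [494. 359.] [163. 216.] 84.5 pca 176.3
[-1.34784674  0.26611686  1.37971265  2.02609446 -0.31346446  1.07892777
 -1.43490804] [-0.00703949  0.99977581 -0.01975894  0.0028896 ]
```

View pics/w5.png

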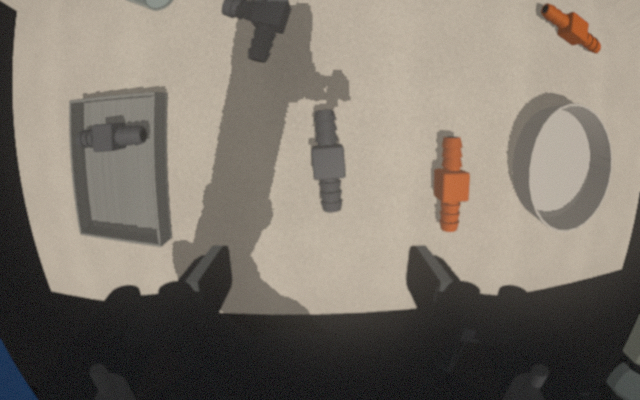

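This shows B lying flat in the tray at (115,134). A's barrel ends are at (323,108) and (332,211), with its cube top at (328,161). The tee is at (262,22).

```bash
python3 - <<'E'
from h import *
o=bot.get_obs();p=bot.read_camera("wrist")
a,b=[wpix(p,o,u,.02)[:2] for u in((323,108),(332,211))]
c=wpix(p,o,(328,161),.04)[:2]
ang=np.arctan2(*(a-b)[::-1])+np.pi/2
print(a,b,(a+b)/2,np.linalg.norm(a-b),c,np.degrees(ang))
m=((a+b)/2+c)/2
rel([(*m,.10,ang),(*m,.006,ang)],o)
E
```

```text
[0.55365862 0.0314055 ] [0.41952006 0.02441164] [0.48658934 0.02790857] 0.13432075579390818 [0.48892671 0.02776268] 92.98464621185471
(np.float64(0.48775802668128154), np.float64(0.027835627626339007), 0.1) [-0.014 -0.006 -0.092] [ 13.3  10.1 149. ]
(np.float64(0.48775802668128154), np.float64(0.027835627626339007), 0.006) [-0.014 -0.006 -0.092] [ 12.8  11.5 243. ]
```

Request:
jog_arm(motion=[[-0.014, -0.006, -0.09, 13, 10, 60, 85], [-0.014, -0.006, -0.09, 13, 11, 120, 85], [-0.014, -0.006, -0.09, 13, 11, 170, 85], [-0.014, -0.006, -0.09, 13, 11, 210, 85], [-0.014, -0.006, -0.09, 13, 11, 235, 85], [-0.014, -0.006, -0.09, 13, 11, 243, 85], [-0.014, -0.006, -0.09, 13, 11, 243, 85], [-0.014, -0.006, -0.09, 13, 11, 243, 30], [-0.014, -0.006, -0.09, 13, 11, 243, 30], [-0.014, -0.006, -0.09, 13, 11, 243, 30]], grip_force=50)

```text
t: 12.8
eef_pos: [0.4884, 0.0283, 0.0071]
tool_rot: [-0.001, 1.0, 0.025, 0.001]
contact_force: [-1.4, -0.2, 6.1]
gripper_width: 0.454
grasp_force: 49.6
```

Request:
jog_arm(motion=[[0, 0, 0, 0, 0, 0, 30], [0, 0, 0, 0, 0, 0, 30], [0, 0, 0, 0, 0, -40, 30], [0, 0, 0, 0, 0, -90, 30], [0, 0, 0, 0, 0, -140, 30], [0, 0, 0, 0, 0, -140, 30]])

```text
t: 13.55
eef_pos: [0.4901, 0.0282, 0.1491]
tool_rot: [-0.002, 1.0, 0.025, 0.003]
contact_force: [-0.3, 0.3, -1.5]
gripper_width: 0.451
grasp_force: 51.9
```

```bash
python3 - <<'E'
from h import *
a=np.radians(-5.5)
o=bot.get_obs();print(o["q"],o["tool_rot"])
rel([(.443,.352,z,a) for z in(.15,.03,.014)])
E
```

```text
[-1.02807733  0.417444    1.0737259   2.10064895 -0.48343752  0.8860398
 -1.19513651] [-0.00187219  0.99967629  0.02517242  0.00318752]
(0.443, 0.352, 0.15) [ 0.002 -0.008 -1.424] [-3.070e+01 -3.258e+02  1.000e-01]
(0.443, 0.352, 0.03) [ 0.002 -0.008 -1.424] [ -31.5 -325.3  120.1]
(0.443, 0.352, 0.014) [ 0.002 -0.008 -1.424] [ -31.6 -325.3  136.1]
```

Request:
jog_arm(motion=[[0, 0, -0.17, -4, -40, 0, 30], [0, 0, -0.34, -8, -80, 0, 30], [0, 0, -0.51, -12, -120, 0, 30], [0, 0, -0.68, -16, -160, 0, 30], [0, 0, -0.85, -20, -200, 0, 30], [0, 0, -1.02, -24, -245, 0, 30], [0, 0, -1.2, -28, -285, 0, 30], [0, 0, -1.38, -31, -325, 0, 30], [0, 0, -1.424, -31, -325, 0, 30], [0, 0, -1.424, -31, -325, 0, 30]])

```text
t: 14.8
eef_pos: [0.4397, 0.3506, 0.1454]
tool_rot: [-0.0, 0.74, 0.672, -0.0]
contact_force: [-0.5, -0.1, -1.2]
gripper_width: 0.451
grasp_force: 51.9
```

Request:
jog_arm(motion=[[0, 0, 0, 0, 0, 20, 30], [0, 0, 0, 0, 0, 20, 30]])

```text
t: 15.05
eef_pos: [0.4396, 0.3493, 0.125]
tool_rot: [-0.0, 0.741, 0.671, -0.001]
contact_force: [0.3, 0.2, -0.6]
gripper_width: 0.448
grasp_force: 51.8
```

```bash
python3 - <<'E'
from h import *
a=np.radians(-5.5)
o=bot.get_obs();print(o["q"],o["tool_rot"],o["joint_vel"])
rel([(.443,.350,z,a) for z in(.06,.016)])
E
```

```text
[-1.25851958  0.45093852  0.61810203  1.94097556 -0.34121028  0.85693779
 -0.55898431] [-2.56348707e-04  7.41187605e-01  6.71296657e-01 -1.29097207e-03] [-0.00586669 -0.01881239  0.01264942 -0.02868788  0.01137194  0.01576875
 -0.00540375]
(0.443, 0.35, 0.06) [-0.002  0.002 -0.003] [ 1.2  3.5 65. ]
(0.443, 0.35, 0.016) [-0.002  0.002 -0.003] [  1.2   3.6 109. ]
```

Request:
jog_arm(motion=[[0, 0, 0, 1, 3, 40, 30], [0, 0, 0, 1, 3, 70, 30], [0, 0, 0, 1, 3, 95, 30], [0, 0, 0, 1, 3, 108, 30], [0, 0, 0, 1, 3, 109, 30], [0, 0, 0, 1, 3, 109, 30], [0, 0, 0, 1, 3, 109, 60], [0, 0, 0, 1, 3, 109, 60], [0, 0, 0, 1, 3, 109, 60]])

```text
t: 16.18
eef_pos: [0.4439, 0.352, 0.0179]
tool_rot: [-0.0, 0.74, 0.672, 0.001]
contact_force: [0.3, 0.2, 0.3]
gripper_width: 0.706
grasp_force: 0.0
```

Request:
jog_arm(motion=[[0, 0, 0, 0, 0, -40, 60], [0, 0, 0, 0, 0, -90, 60], [0, 0, 0, 0, 0, -150, 85], [0, 0, 0, 0, 0, -210, 85], [0, 0, 0, 0, 0, -230, 85]])

```text
t: 16.8
eef_pos: [0.4453, 0.3523, 0.2517]
tool_rot: [-0.001, 0.741, 0.672, 0.004]
contact_force: [-1.1, -0.0, -1.0]
gripper_width: 0.993
grasp_force: 0.0
```

```bash
python3 - <<'E'
from h import *
a=np.radians(-16)
o=bot.get_obs();print(o["q"],o["eef_pos"])
rel([(.66,.10,.25,a)])
E
```

```text
[-1.34520522  0.30415263  0.71165426  1.81059987 -0.22397299  1.10057349
 -0.65258712] [0.44530635 0.35226071 0.25166448]
(0.66, 0.1, 0.25) [ 0.003 -0.007  0.182] [-230.2  238.2    1. ]
```

Request:
jog_arm(motion=[[0, 0, 0.03, -40, 39, 1, 85], [0, 0, 0.06, -80, 78, 1, 85], [0, 0, 0.09, -120, 118, 1, 85], [0, 0, 0.12, -160, 158, 1, 85], [0, 0, 0.15, -200, 200, 1, 85], [0, 0, 0.182, -230, 238, 1, 85], [0, 0, 0.182, -230, 238, 1, 85], [0, 0, 0.182, -230, 238, 1, 85], [0, 0, 0.182, -230, 238, 1, 85]])

```text
t: 17.92
eef_pos: [0.6577, 0.1013, 0.2462]
tool_rot: [-0.001, 0.798, 0.603, 0.001]
contact_force: [-0.0, 0.2, -0.2]
gripper_width: 0.992
grasp_force: 0.0
```

```bash
python3 - <<'E'
from h import *
p,o=wlook("w6",dict(tee_mid=.02,straight_a_mid=.025,beaker=0))
print(o["q"],o["tool_rot"])
E
```

```text
t 17.925 eef [0.6577 0.1013 0.2462]
tee_mid [338. 174.] 0.92 [0.6811 0.0898]
tee_mid [440. 242.] 0.26 [ 0.7984 -0.0442]
straight_a_mid [124.  49.] 0.75 [0.4439 0.3509]
beaker [356.  33.] 0.78 [0.7547 0.2633]
beaker [188.  22.] 0.39 [0.5412 0.3549]
 blob [135.  60.] 6531 mean [0.4539 0.331 ] rect [495. 346.] [178. 231.] 83.9 pca 139.1
 blob [190.  29.] 2068 mean [0.5492 0.3338] rect [549. 332.] [105.  61.] 86.6 pca 94.0
 blob [341. 139.] 736 mean [0.6961 0.1323] rect [696. 132.] [49. 38.] 71.2 pca 74.0
[-0.76235369  0.52555936  0.76804002  1.5774652  -0.38648146  1.19585171
 -0.19478403] [-1.00550388e-03  7.97785820e-01  6.02939799e-01  6.10870526e-04]
```

View pics/w6.png

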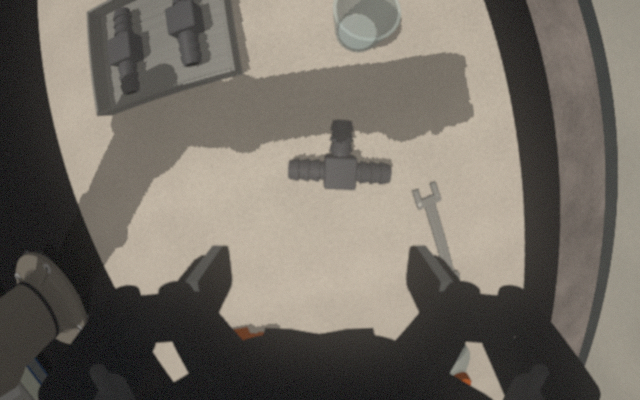

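Both straights lie flat in the tray. The tee's barrel ends are at (289,168) and (391,173), its side barrel end is at (342,121), and its cube top is at (340,172). The wrench head is at (428,187).

```bash
python3 - <<'E'
from h import *
o=bot.get_obs();p=bot.read_camera("wrist")
a,b,s=[wpix(p,o,u,.02)[:2] for u in((289,168),(391,173),(342,121))]
c=wpix(p,o,(340,171),.04)[:2];print("wrench",wpix(p,o,(428,187),.005)[:2])
ang=np.arctan2(*(b-a)[::-1])
print(a,b,s,(a+b)/2,np.linalg.norm(a-b),c,np.degrees(ang),np.degrees(np.arctan2(*(s-(a+b)/2)[::-1])),np.linalg.norm(s-(a+b)/2))
ang=(ang+np.arctan2(*(s-(a+b)/2)[::-1])-np.pi/2)/2
m=((a+b)/2+c)/2; g=m+.036*np.array([-np.sin(ang),np.cos(ang)])
print("mid",m,"g",g)
rel([(*g,.10,ang),(*g,.005,ang)],o)
E
```

```text
wrench [0.79841737 0.03506282]
[0.62298553 0.11361662] [0.74792544 0.07190577] [0.70352905 0.1526798 ] [0.68545548 0.0927612 ] 0.1317185551141085 [0.68398893 0.09581343] -18.461444886376572 73.21483623708947 0.06258508660464658
mid [0.68472221 0.09428731] g [0.69562148 0.12859775]
(np.float64(0.6956214821185435), np.float64(0.12859774863795326), 0.1) [-0.    -0.002  0.03 ] [ 37.   28.6 146.5]
(np.float64(0.6956214821185435), np.float64(0.12859774863795326), 0.005) [-0.    -0.002  0.03 ] [ 36.8  28.6 241.5]
```

Request:
jog_arm(motion=[[0, 0, 0.03, 37, 28, 60, 85], [0, 0, 0.03, 37, 28, 120, 85], [0, 0, 0.03, 37, 28, 170, 85], [0, 0, 0.03, 37, 28, 210, 85], [0, 0, 0.03, 37, 28, 235, 85], [0, 0, 0.03, 37, 28, 241, 85], [0, 0, 0.03, 37, 28, 241, 85], [0, 0, 0.03, 37, 28, 241, 20], [0, 0, 0.03, 37, 28, 241, 20], [0, 0, 0.03, 37, 28, 241, 20]], grip_force=80)

```text
t: 19.42
eef_pos: [0.6959, 0.1279, 0.0061]
tool_rot: [-0.0, 0.807, 0.59, 0.001]
contact_force: [-0.1, 0.7, -0.4]
gripper_width: 0.373
grasp_force: 0.0
```

Request:
jog_arm(motion=[[0, 0, 0, 0, 0, 0, 20], [0, 0, 0, 0, 0, 0, 20], [0, 0, 0, 0, 0, 0, 20], [0, 0, 0, 0, 0, -30, 20], [0, 0, 0, 0, 0, -70, 20], [0, 0, 0, 0, 0, -130, 20], [0, 0, 0, 0, 0, -190, 20], [0, 0, 0, 0, 0, -240, 20], [0, 0, 0, 0, 0, -240, 20]])

```text
t: 20.55
eef_pos: [0.698, 0.1266, 0.2501]
tool_rot: [0.001, 0.808, 0.59, 0.004]
contact_force: [-0.3, -1.0, -0.9]
gripper_width: 0.25
grasp_force: 61.4
```

```bash
python3 - <<'E'
from h import *
o=bot.get_obs();print(o["q"],o["eef_pos"],o["gripper_width"])
p=bot.read_camera("wrist");save(p,"w7")
im=cv2.imread("pics/w7.png");
s=bot.read_camera("side");b=cv2.cvtColor(np.asarray(s["pixels"]),cv2.COLOR_RGB2BGR)
cv2.imwrite("pics/w7c.png",cv2.hconcat([cv2.resize(im[60:340,180:460],(400,400)),cv2.resize(b[60:260,180:380],(400,400))]))
for a in np.radians([-17,-60,30]):
    d=np.array([-np.sin(a),np.cos(a)]); g=np.array([.48,-.343])+.030*d
    rel([(*g,.25,a)],o)
E
```

```text
[-0.743769    0.59929773  0.76307302  1.46235245 -0.42681625  1.24111769
 -0.24221323] [0.69799642 0.12659842 0.25013657] 0.2504761194537039
(np.float64(0.48877115114168207), np.float64(-0.31431085732110897), 0.25) [ 0.007 -0.005 -0.013] [-483.7  -65.1   -2.8]
(np.float64(0.5059807621135332), np.float64(-0.328), 0.25) [ 0.005 -0.008  0.738] [-491.5  -44.5   -2.7]
(np.float64(0.46499999999999997), np.float64(-0.31701923788646685), 0.25) [ 0.009 -0.002 -0.833] [-493.5  -86.9   -3. ]
```

View pics/w7c.png

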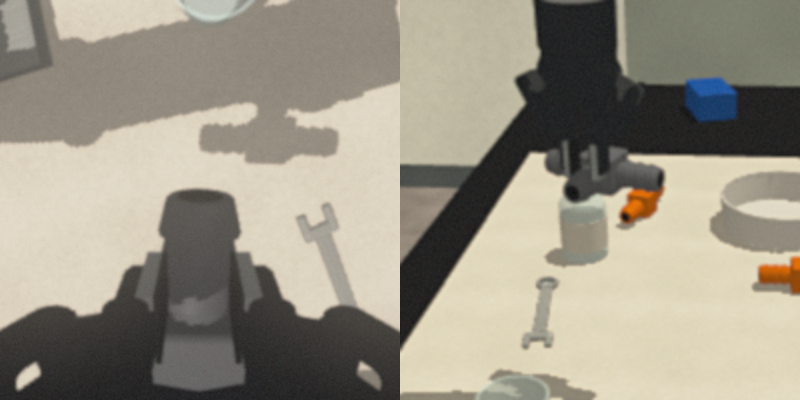

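The left crop shows the tee held by its side barrel. In the side view it hangs roughly level, with the cube drooping slightly. Next I carry it over the tub.

Request:
jog_arm(motion=[[0, 0, 0, -45, -6, -1, 20], [0, 0, 0, -95, -13, -2, 20], [0, 0, 0, -150, -20, -3, 20], [0, 0, 0, -205, -28, -3, 20], [0, 0, 0, -260, -35, -3, 20], [0, 0, 0, -315, -42, -3, 20], [0, 0, 0, -370, -50, -3, 20], [0, 0, 0, -425, -57, -3, 20], [0, 0, 0, -465, -62, -3, 20], [0.007, -0.005, -0.01, -484, -65, -3, 20]])

```text
t: 21.9
eef_pos: [0.4834, -0.316, 0.2459]
tool_rot: [-0.003, 0.806, 0.592, -0.005]
contact_force: [-1.1, 0.8, -2.0]
gripper_width: 0.254
grasp_force: 61.4
```

Request:
jog_arm(motion=[[0, 0, 0, 0, 0, 40, 20], [0, 0, 0, 0, 0, 90, 20], [0, 0, 0, 0, 0, 130, 20], [0, 0, 0, 0, 0, 130, 20], [0, 0, 0, 0, 0, 130, 20]])

```text
t: 22.52
eef_pos: [0.4855, -0.3146, 0.1182]
tool_rot: [-0.002, 0.805, 0.594, -0.004]
contact_force: [-0.6, -1.0, 0.5]
gripper_width: 0.251
grasp_force: 61.4
```

```bash
python3 - <<'E'
from h import *
p,o=wlook("w8",dict(tub=0,tee_mid=.12))
print(o["q"],o["gripper_width"])
for c in("scene","side"):
    p2=bot.read_camera(c);save(p2,c+"8")
    for n,z in(("tub",0),("tee_mid",.11)):
        for r in bot.tip_of(n,p2)[:2]:print(c,n,np.round(r["xy"]),round(r["score"],2),world(p2,r["xy"],z)[:2].round(3))
a=cv2.imread("pics/w8.png");b=cv2.imread("pics/side8.png")
cv2.imwrite("pics/w8c.png",cv2.hconcat([cv2.resize(a[40:340,170:470],(400,400)),cv2.resize(b[60:220,300:460],(400,400))]))
a=np.radians(-17);d=np.array([-np.sin(a),np.cos(a)]); g=np.array([.48,-.343])+.030*d
rel([(*g,z,a) for z in(.06,.022)],o)
E
```

```text
t 22.525 eef [ 0.4855 -0.3146  0.1182]
tee_mid [318. 310.] 0.91 [ 0.4717 -0.3604]
[-0.10189733  0.53454058  0.76480572  1.90937026 -0.46327021  0.88947128
  0.59613586] 0.25075405305118686
scene tub [233. 133.] 0.68 [ 0.47  -0.341]
scene tee_mid [222.  96.] 0.92 [ 0.453 -0.364]
side tub [370. 173.] 0.58 [ 0.477 -0.337]
side tub [345. 321.] 0.24 [0.541 0.323]
side tee_mid [372. 137.] 0.66 [ 0.475 -0.373]
(np.float64(0.48877115114168207), np.float64(-0.31431085732110897), 0.06) [-0.007  0.004 -0.002] [ 1.5  3.5 58.2]
(np.float64(0.48877115114168207), np.float64(-0.31431085732110897), 0.022) [-0.007  0.004 -0.002] [ 1.6  3.8 96.2]
```

View pics/w8c.png

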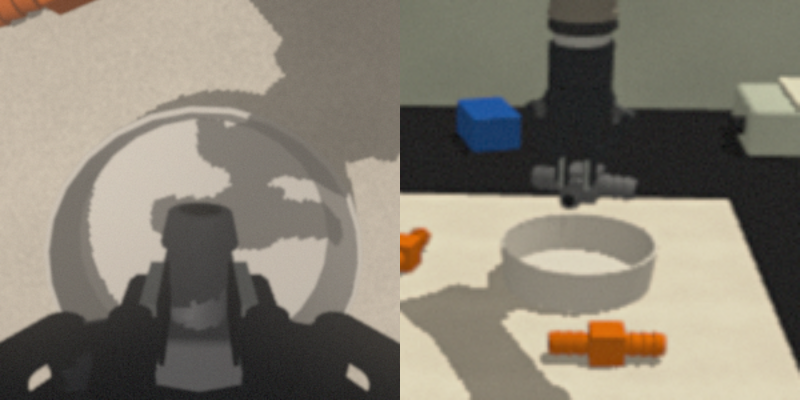

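The tee is centred over the tub, with its side barrel toward the camera and its cube behind. I lower it and let go.

Request:
jog_arm(motion=[[0, 0, 0, 3, 3, 30, 20], [0, 0, 0, 4, 3, 55, 20], [0, 0, 0, 4, 3, 75, 20], [0, 0, 0, 4, 3, 88, 20], [0, 0, 0, 4, 3, 95, 20], [0, 0, 0, 4, 3, 97, 20], [0, 0, 0, 4, 3, 97, 20]])

```text
t: 23.85
eef_pos: [0.489, -0.3116, 0.021]
tool_rot: [-0.001, 0.805, 0.594, -0.003]
contact_force: [-0.1, -0.6, -1.4]
gripper_width: 0.249
grasp_force: 61.5
```

Request:
jog_arm(motion=[[0, 0, 0, 0, 0, 3, 20], [0, 0, 0, 0, 0, 6, 20], [0, 0, 0, 0, 0, 6, 20]])

```text
t: 24.22
eef_pos: [0.4885, -0.3112, 0.0144]
tool_rot: [-0.002, 0.804, 0.594, -0.004]
contact_force: [0.1, -0.4, -1.2]
gripper_width: 0.255
grasp_force: 61.5
```

Request:
jog_arm(motion=[[0, 0, 0, 0, 0, 0, 50], [0, 0, 0, 0, 0, 0, 50], [0, 0, 0, 0, 0, 0, 50], [0, 0, 0, 0, 0, 0, 50], [0, 0, 0, 0, 0, -40, 50], [0, 0, 0, 0, 0, -90, 50], [0, 0, 0, 0, 0, -150, 50], [0, 0, 0, 0, 0, -210, 50], [0, 0, 0, 0, 0, -230, 50]])

```text
t: 25.35
eef_pos: [0.4916, -0.3124, 0.2485]
tool_rot: [0.001, 0.805, 0.594, -0.002]
contact_force: [-0.0, -0.4, -0.5]
gripper_width: 0.587
grasp_force: 0.0
```

```bash
python3 - <<'E'
from h import *
p,o=wlook("w9",dict(tub=0,tee_mid=.025))
for c in("scene","side"):
    p2=bot.read_camera(c);save(p2,c+"9")
    for n,z in(("tub",0),("tee_mid",.025),("straight_a_mid",.025),("bottle",0),("beaker",0),("wrench",0)):
        for r in bot.tip_of(n,p2)[:2 if n[0]!="s" else 4]:print(c,n,np.round(r["xy"]),round(r["score"],2),world(p2,r["xy"],z)[:2].round(3))
    if c=="scene":
        g=np.asarray(p2["pixels"])[85:165:3,185:275:2].max(2)
        print("\n".join("".join("#" if v<75 else "+" if v<120 else "." for v in r) for r in g))
E
```

```text
t 25.35 eef [ 0.4916 -0.3124  0.2485]
tee_mid [317. 199.] 0.98 [ 0.4787 -0.3485]
scene tub [234. 131.] 0.66 [ 0.462 -0.342]
scene tee_mid [228. 127.] 0.64 [ 0.477 -0.349]
scene straight_a_mid [491. 185.] 0.61 [0.444 0.355]
scene bottle [221. 236.] 0.6 [ 0.788 -0.218]
scene beaker [427. 287.] 0.63 [0.755 0.263]
scene wrench [285. 261.] 0.9 [ 0.798 -0.052]
.............................................
.............................................
.............................................
.............................................
.............................................
................+.............+..............
............++...............................
..............+...................+++........
.......++++..+..+...............+..+.+.......
......++..+.+...............++++...+.+.......
.....++++.+...+............++++++....++......
.....+.+++...........+++++++++##....+++......
....++++++.........++++++++###++......+......
......+.+.........++++++++###+...............
..................##++++#+++...........+.....
.................++++###++++++........++.....
.......
[... 202 characters left out ...]
.++...+.+++.........
........+.....+...+.++..+.++...+.+++.........
............++..+...+....+....+.+............
.............+...........++..................
.................+.......+...................
.............................................
.............................................
side tub [369. 173.] 0.95 [ 0.482 -0.338]
side tub [370. 171.] 0.32 [ 0.478 -0.352]
side tee_mid [368. 170.] 0.85 [ 0.487 -0.304]
side straight_a_mid [401. 319.] 0.63 [0.44  0.336]
side bottle [272. 186.] 0.59 [ 0.776 -0.225]
side bottle [372. 170.] 0.23 [ 0.47  -0.356]
side beaker [251. 217.] 0.53 [ 0.801 -0.043]
side wrench [397. 326.] 0.71 [0.444 0.329]
side wrench [254. 214.] 0.53 [ 0.798 -0.059]
```

```bash
python3 - <<'E'
from h import *
o=bot.get_obs();p=bot.read_camera("wrist");g=np.asarray(p["pixels"]).max(2)[120:280,230:410]
print("\n".join("".join("#" if v<100 else "." for v in r) for r in g[::5,::3]))
pts=[(x+230,y+120) for y,x in zip(*np.where(g<100)) if np.hypot(*(wpix(p,o,(x+230,y+120),.025)[:2]-[.479,-.348]))<.075]
w=np.array([wpix(p,o,u,.025)[:2] for u in pts],np.float32)*1000;print(cv2.minAreaRect(w))
E
```

```text
............................................................
............................................................
............................................................
............................................................
............................................................
............................................................
.............................#.##...........................
................................##..........................
................................##..........................
................................#...........................
...............................##...........................
...........................#...##...........................
...............................##...........................
.........................##########.........................
..............##########.............##.#..##...............
...............##..#..#............############.............
................#..#....................#..#................
................#..#........................................
..
[... 253 characters left out ...]
.................................................
............................................................
........#####..................................###..........
........#####..................................######.......
....#########..................................#########....
..############.................................###########..
.############..................................############.
#############..................................#############
#############..................................#############
#############..................................#######.#####
((479.7294006347656, -343.5084228515625), (98.22872161865234, 98.56013488769531), 26.215883255004883)
```

```bash
python3 -c "
from station import bot
print(bot.hand_in())"
```

```text
the job is handed in; nothing more can be done
None
```

I put both straight connectors in the steel tray and the tee in the white tub, then handed the job in; the last pictures showed all three lying flat, but the hand-in gave no verdict.

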